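# Fit the iron core into the demonstration coil

### The job

Pick the long slim round iron rod out of the white crate of cores and slide it through the bore of the copper coil on the black stand, so that it lies in the coil, let go, sticking out about equally at both ends. Leave the other three pieces in the crate, and do not shift the other things on the bench.

Things in the scene. Friction and masses are not known exactly. Their poses are not given: they have to be found in the camera images.
- core: the target: plain dark round iron rod, 16 mm diameter, 180 mm long, 0.2 kg. Origin at its middle, on its axis; x runs along the rod (either end may lead). It lies on the crate floor, roughly along the crate's y
- coil: copper-wound coil on a fixed black stand. Origin under the middle of the stand, on the bench; y is the direction of the bore. Stand foot 120 mm (x) by 90 mm (y), 16 mm high, with two small terminals 34 mm high at x = +-47 mm; the coil above it is 60 mm long (y from -30 to +30 mm), with round black end flanges 68 mm in diameter (top at 109 mm). Open bore right through it
- bore (a point): centre of the coil's bore, 75 mm above the bench; y along the bore. The bore is round, 24 mm in diameter, 60 mm long, open at both ends (mouths at y = +-30 mm)
- crate: fixed white open crate, 290 mm (x) by 250 mm (y) outside, 50 mm high, walls and floor 5 mm thick. Origin under its centre; four dark iron pieces lie side by side in it in any order, about 62 mm apart along its x, each roughly along its y
- short_core: bystander in the crate: dark round rod 16 mm in diameter but only 90 mm long; origin at its middle, x along it
- thick_core: bystander in the crate: dark round rod 180 mm long but 30 mm in diameter, too thick for the bore; origin at its middle, x along it
- square_bar: bystander in the crate: dark square bar 20 by 20 mm, 180 mm long; origin at its middle, x along it
- screwdriver: bystander: screwdriver, 170 mm long, lying on the bench between crate and coil, along x, under 40 mm high
- weight: bystander: brass weight, 44 mm in diameter, 70 mm high, upright; origin under its centre
- spare_coil: bystander: loose copper coil without a stand, standing on its end, 68 mm in diameter, 60 mm high; origin under its centre
- meter: bystander: flat grey hand-held meter, 85 by 180 mm, 46 mm high, lying on the bench; origin under its centre
Mind the look-alikes: they are no part of the job. Leave any brown look-alike of the core alone. What is shaped like the coil but blue or red is not meant.

How it is judged:
By the outcome, as a careful person would: the job done as asked, in the order asked, and still so for the second after the job is handed in, with the robot touching nothing.
It also fails if it takes over 45 s, if anything falls off the work surface, if the arm or the gripper's body presses on something with over 40 N, if the wrist force passes 120 N, or if a joint passes its speed limit or range.

### The arm

A 6-joint arm with a two-finger parallel gripper is mounted at the origin on the work surface. World frame = base frame: x ahead of the robot, y to its left, z up, the work surface at z = 0. Lengths are in m, angles in rad, forces in N, time in s.
With the tool pointing down it reaches from about 0.35 to 0.925 m from the base axis. Payload 6.4 kg.
Tool frame: the origin (TCP) lies on the mounting face of the last link; the fingertips stand 173 mm ahead of it and the grasp point (between the pads) lies 155 mm ahead of it; z points along the fingers, y is the line along which they close (so a half turn about z gives the same grasp; the last joint's range is limited). The gripper opens to 85 mm and grips with 20 to 120 N. Pads are 22 mm wide; open, the fingers measure 114 mm over their backs; the gripper's body (76 mm by 85 mm) begins 54 mm behind the grasp point. The pads swing forward as they close: fully open they stand 13 mm farther back than shut.
Start: joints at [-1.482, 0.245, 1.558, -0, 1.339, -0.174], TCP at [0.169, -0.628, 0.405] pointing down, gripper open.
Joint ranges: [-3.13, 3.13], [-1.02, 2.26], [0.13, 2.54], [-0.95, 4.09], [0.21, 2.88], [-2.74, 2.74]. Speed limits (rad/s): [2.57, 2.57, 3.14, 3.14, 3.14, 3.14].

### API

Orientations are given as a unit quaternion [w, x, y, z].
In Python, from station import * gives the robot as it stands. Calls block until the motion is done:
- reach(position, orientation): joint-space move of the TCP to a pose.
- line_to(position, orientation=None, v=0.15, threshold=None): straight line of the TCP; orientation=None keeps the orientation; v is the mean speed in m/s. With threshold (N) it stops when the force on the tool has changed by that much, and returns True; else False.
- set_joints(angles): joint-space move.
- set_gripper(opening, strength=None): finger opening in m; strength is the grip in N (None keeps the last); returns when the fingers have stopped.
- wait(seconds).
- inverse_kinematics(position, orientation): joint angles nearest the present ones, or None.
- read_camera(name): name is "scene" or "top"; returns a dict with "img" (480x640x3 uint8, red, green, blue), "range_z" (480x640 float32, m along the optical axis (not along the pixel's ray), 0 where there is no reading), "fov_y" (degrees; the focal length in pixels is half the picture's height over the tangent of half this angle, whatever the lens; pixels are square), "cx", "cy" (the principal point, pixels), "rvec" (rotation vector, rad) and "tvec" (3), from world to camera coordinates, as OpenCV has them. Camera axes: x right, y down, z forward; pixel columns grow to the right and rows downward; lengths in m; the calibration is good to about 2 mm. A picture is of the moment at which its call begins.
A pose or a line that the arm cannot do raises IKError and nothing moves.
- sign_off(): hands the job in; it is judged then, once.
Readings, each from a call of its own:
- get_t(): time.
- get_joint_positions(): joint angles.
- get_qd(): joint speeds.
- get_joint_torque(): joint torques, N m.
- get_tcp_pos(): TCP position.
- get_tcp_rot(): TCP orientation.
- get_contact_force(): force on the tool from outside, world axes, zero at the start.
- get_moment(): the same for the moment, N m.
- get_gripper_width(): finger opening in m.
- get_gripper_force(): force on a finger pad.
Only numpy, scipy, OpenCV 4.12 (cv2) and the standard library are available. Lean on these libraries where they do the work, as an engineer would, in place of code of your own. Each camera call takes 0.05 s, during which the arm holds its last target. There are 200 camera calls.

## Working session

There is one attempt and no reset: what is moved stays moved. The work goes in short steps, each a Python script; the robot and the scene stay as the last script left them, time stands still between calls to the robot, and variables do not carry over. Pictures are saved under pics/ and viewed, at most 10 in all, crops included, and the job is handed in when it is done.

```bash
mkdir -p pics; ls
cat > h.py <<'E'
from station import *
import numpy as np, cv2
def cam(n):
    c=read_camera(n); c['f']=240/np.tan(np.radians(c['fov_y'])/2)
    c['R']=cv2.Rodrigues(np.array(c['rvec'],float))[0]; c['t']=np.array(c['tvec'],float).ravel(); return c
def ray(c,u,v):
    d=c['R'].T@np.array([(u-c['cx'])/c['f'],(v-c['cy'])/c['f'],1]); return -c['R'].T@c['t'],d
def onz(c,u,v,z):
    o,d=ray(c,u,v); return o+d*(z-o[2])/d[2]
def cloud(c):
    v,u=np.mgrid[:480,:640]; z=c['range_z']
    P=np.stack([(u-c['cx'])/c['f']*z,(v-c['cy'])/c['f']*z,z],-1)
    return (P-c['t'])@c['R']
def save(c,name): cv2.imwrite('pics/'+name,c['img'][:,:,::-1])
E
python3 - <<'E'
from h import *
import pickle
for n in('scene','top'):
    c=cam(n); save(c,n+'0.png'); pickle.dump(c,open(n+'.pkl','wb')); print(n,c['fov_y'],c['cx'],c['cy'],-c['R'].T@c['t'],c['R'][2])
print(get_t(),get_tcp_rot())
E
```

```text
pics
scene 51.883772219344785 318.9495515188129 240.51788959222569 [ 0.92278113 -0.71880938  0.8933012 ] [-0.35449279  0.63199688 -0.68914063]
top 43.99825728386543 317.5713180255435 244.9054817234443 [0.19132222 0.01504329 1.61133484] [ 2.13880621e-01  9.63632964e-04 -9.76859330e-01]
0.1 [-8.95391057e-04  9.91376214e-01  1.31043494e-01  5.28393886e-05]
```

View pics/scene0.png

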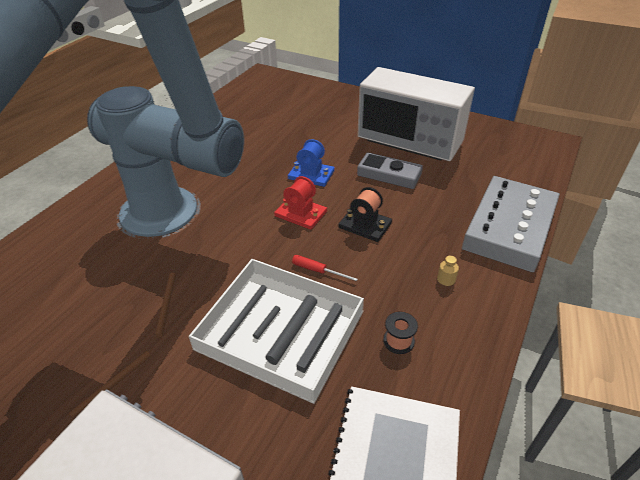

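View pics/top0.png

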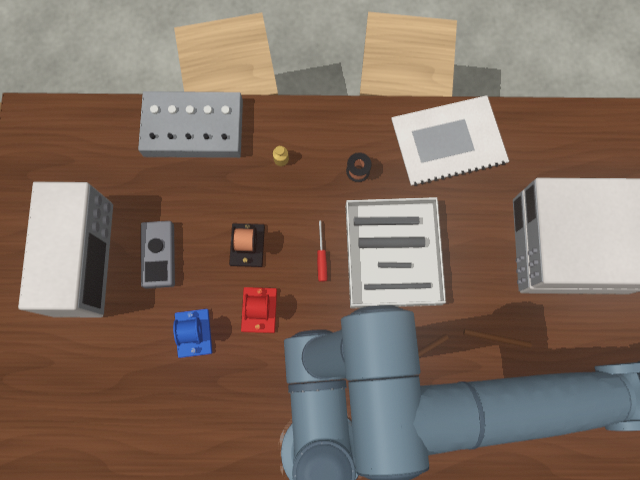

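The four dark pieces lie in the crate. In the top view, the slim long rod is at (398,287), the short one at (395,265), the thick one at (391,242) and the square bar at (386,220). In the scene view, the slim rod is at (243,315). The copper coil is at top (246,243) and scene (366,212).

```bash
cat > m.py <<'E'
from h import *
import pickle
C={n:pickle.load(open(n+'.pkl','rb')) for n in('scene','top')}
def tri(a,b):
    (o1,d1),(o2,d2)=ray(C['scene'],*a),ray(C['top'],*b)
    s=np.linalg.lstsq(np.stack([d1,-d2],1),o2-o1,rcond=None)[0]
    p,q=o1+s[0]*d1,o2+s[1]*d2; return (p+q)/2,np.linalg.norm(p-q)
roi={'scene':(190,265,365,395),'top':(352,204,438,300)}
ends={}
for n,c in C.items():
    x0,y0,x1,y1=roi[n]; g=cv2.cvtColor(c['img'],cv2.COLOR_RGB2GRAY)
    m=np.zeros_like(g); m[y0:y1,x0:x1]=(g[y0:y1,x0:x1]<100)*255
    k,l,st,ce=cv2.connectedComponentsWithStats(m)
    for i in range(1,k):
        if st[i,4]<60: continue
        r=cv2.minAreaRect(np.argwhere(l==i)[:,::-1].astype(np.float32)); b=cv2.boxPoints(r)
        e=[(b[j]+b[(j+1)%4])/2 for j in range(4)]
        pr=max([(e[0],e[2]),(e[1],e[3])],key=lambda t:np.linalg.norm(t[0]-t[1]))
        pr=sorted(pr,key=lambda p:p[1] if n=='scene' else -p[0])  # first = -y end? scene: far(+y) first
        if n=='top': pr=pr[::-1]
        P=[onz(c,*p,0.013) for p in pr]
        print(n,ce[i].round(1),st[i,4],np.round(r[1],1),'ends@.013',np.round(P,4).tolist(),'L',round(np.linalg.norm(P[0]-P[1]),4))
        ends.setdefault(n,[]).append((ce[i],pr))
a=min(ends['scene'],key=lambda t:t[0][0]); b=max(ends['top'],key=lambda t:t[0][1])
print('rod tri',[tri(a[1][i],b[1][i]) for i in(0,1)],'centre',tri(a[0],b[0]))
for n,c in C.items():
    W=cloud(c); ok=c['range_z']>0
    hsv=cv2.cvtColor(c['img'],cv2.COLOR_RGB2HSV); 
    x0,y0,x1,y1={'scene':(335,180,395,242),'top':(222,215,272,272)}[n]
    box=np.zeros(ok.shape,bool); box[y0:y1,x0:x1]=1
    cop=box&(hsv[...,0]<14)&(hsv[...,1]>90)&(hsv[...,2]>140)&(W[...,2]>.06)
    blk=box&(hsv[...,2]<60)
    print(n,'copper',cop.sum(),W[cop].mean(0),W[cop].min(0),W[cop].max(0))
    f=blk&(W[...,2]>.01)&(W[...,2]<.022); 
    r=cv2.minAreaRect(W[f][:,:2].astype(np.float32)); print('foot',f.sum(),r, np.median(W[f][:,2]))
    fl=blk&(W[...,2]>.045)&(W[...,2]<.115); print('flange',fl.sum(),W[fl].min(0),W[fl].max(0))
    cv2.imwrite(f'pics/c_{n}.png',cv2.resize(c['img'][y0-8:y1+8,x0-8:x1+8,::-1],None,fx=6,fy=6,interpolation=cv2.INTER_CUBIC))
    wc=W[int((y0+y1)/2)]; 
    cr=ok&(W[...,2]>.046)&(W[...,2]<.054)&(hsv[...,1]<60)&(hsv[...,2]>120)
    cr[:, :]&=(np.abs(W[...,1]+.15)<.3)
    print('bench z',np.median(W[ok&(abs(W[...,2])<.02)][:,2]))
    if cr.sum()>20: print('crate rim',cv2.minAreaRect(W[cr][:,:2].astype(np.float32)))
E
python3 m.py
```

```text
scene [208.2 287.4] 1923 [55. 67.] ends@.013 [[0.2893, -0.1046, 0.013], [0.4117, -0.2674, 0.013]] L 0.2036
scene [341.9 325.6] 3376 [129.  92.] ends@.013 [[0.5095, 0.0106, 0.013], [0.6753, -0.2944, 0.013]] L 0.3471
scene [241.9 315.8] 444 [ 6.4 74.2] ends@.013 [[0.4296, -0.1079, 0.013], [0.4358, -0.2923, 0.013]] L 0.1845
scene [290.9 330. ] 939 [13.3 78.8] ends@.013 [[0.5473, -0.0835, 0.013], [0.5523, -0.2785, 0.013]] L 0.1951
scene [316.7 342.7] 470 [10.8 77.2] ends@.013 [[0.6107, -0.0755, 0.013], [0.6167, -0.2661, 0.013]] L 0.1908
scene [266.1 322.3] 237 [ 6.5 38.4] ends@.013 [[0.4914, -0.147, 0.013], [0.4908, -0.2414, 0.013]] L 0.0944
scene [223.8 378.9] 2404 [101.  52.] ends@.013 [[0.4162, -0.3661, 0.013], [0.599, -0.2693, 0.013]] L 0.2068
top [383.2 223.5] 130 [64.  3.] ends@.013 [[0.603, -0.084, 0.013], [0.6045, -0.2617, 0.013]] L 0.1777
top [388. 243.] 283 [ 9.4 65. ] ends@.013 [[0.5484, -0.0973, 0.013], [0.5532, -0.2767, 0.013]] L 0.1795
rod tri [(array([ 0.4566377 , -0.15025445,  0.1790484 ]), np.float64(0.16860451289635298)), (array([ 0.50119399, -0.2894902 ,  0.1195518 ]),
[... 398 characters left out ...]
.51109662 0.17533735 0.04507662] [0.5779299  0.2408235  0.11089949]
bench z 0.00020548738245869237
crate rim ((0.31947311758995056, -0.1932382434606552), (0.7069119811058044, 0.2621306777000427), 0.1575017273426056)
top copper 364 [0.53655216 0.21196885 0.09845393] [0.51280299 0.18764918 0.07500802] [0.5655334  0.2352932  0.11317208]
foot 611 ((0.5402677059173584, 0.21114039421081543), (0.08919771760702133, 0.11746949702501297), 88.32286071777344) 0.01604561149512712
flange 124 [0.50915877 0.18142717 0.04677463] [0.57557959 0.24280998 0.11461921]
bench z 0.0009393417134360949
crate rim ((0.5212402939796448, -0.19073866307735443), (0.29146215319633484, 0.25049450993537903), 2.426006555557251)
```

Run:
```python
import cv2,numpy as np
a=cv2.imread('pics/c_scene.png');b=cv2.imread('pics/c_top.png')
h=max(a.shape[0],b.shape[0]);p=lambda i:cv2.copyMakeBorder(i,0,h-i.shape[0],0,0,cv2.BORDER_CONSTANT)
i=np.hstack([p(a),p(b)]);print(i.shape,a.shape);cv2.imwrite('pics/coil.png',i)
```

```text
(468, 852, 3) (468, 456, 3)
```

View pics/coil.png

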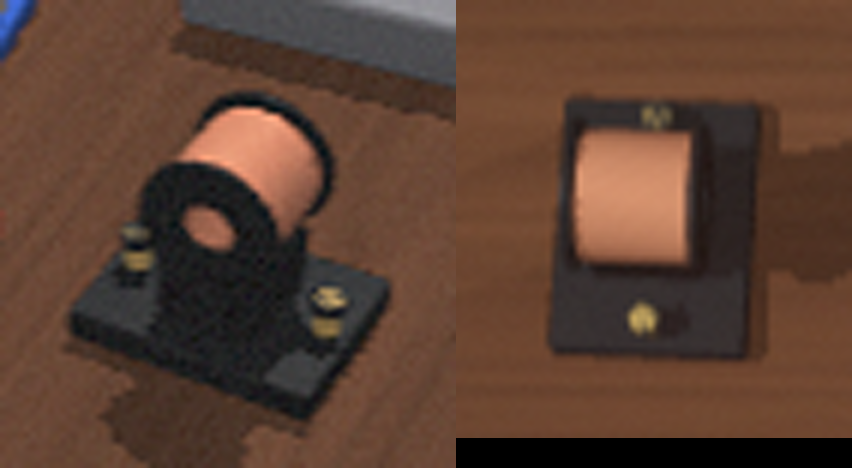

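The crops show the coil's bore axis along world y and its -y mouth at about scene pixel (361.7, 209.8). Two brass terminals are visible at about top (247,267) and (249,234). Next I'll refine the rod in the top view, and the bore using the mouth, terminals and flange plane.

```bash
cat > m2.py <<'E'
exec(open('m.py').read().split('roi=')[0])
c=C['top']; g=cv2.cvtColor(c['img'],cv2.COLOR_RGB2GRAY); print('profile',g[278:300:1,398])
def comp(n,x0,y0,x1,y1,th,u=None):
    g=cv2.cvtColor(C[n]['img'],cv2.COLOR_RGB2GRAY); m=np.zeros_like(g); m[y0:y1,x0:x1]=(g[y0:y1,x0:x1]<th)*255
    k,l,st,ce=cv2.connectedComponentsWithStats(m); i=1+np.argmax(st[1:,4]); p=np.argwhere(l==i)[:,::-1].astype(np.float32)
    b=cv2.boxPoints(cv2.minAreaRect(p)); e=[(b[j]+b[(j+1)%4])/2 for j in range(4)]
    pr=max([(e[0],e[2]),(e[1],e[3])],key=lambda t:np.linalg.norm(t[0]-t[1]))
    pr=sorted(pr,key=lambda q:q[1] if n=='scene' else q[0]); print(n,ce[i],st[i],np.round(pr,1).tolist()); return ce[i],pr
b=comp('top',354,279,441,295,130); a=comp('scene',215,283,269,350,100)
print('tri +y',tri(a[1][0],b[1][0]),'-y',tri(a[1][1],b[1][1]),'mid',tri(a[0],b[0]))
for n,q in(('scene',a),('top',b)): print(n,[onz(C[n],*p,.013).round(4) for p in(*q[1],q[0])])
# coil
W={n:cloud(c) for n,c in C.items()}
for n in C:
    hsv=cv2.cvtColor(C[n]['img'],cv2.COLOR_RGB2HSV)
    x0,y0,x1,y1={'scene':(335,180,395,242),'top':(230,225,265,272)}[n]
    m=np.zeros(hsv.shape[:2],np.uint8); s=np.s_[y0:y1,x0:x1]
    gold=(hsv[...,0]>16)&(hsv[...,0]<32)&(hsv[...,1]>80)&(hsv[...,2]>90); m[s]=gold[s]*255
    k,l,st,ce=cv2.connectedComponentsWithStats(m); print(n,'gold',[(ce[i].round(1),st[i,4],onz(C[n],*ce[i],.032).round(4)) for i in range(1,k) if st[i,4]>3])
    m[:]=0; cop=(hsv[...,0]<14)&(hsv[...,1]>90)&(hsv[...,2]>120); m[s]=cop[s]*255
    k,l,st,ce=cv2.connectedComponentsWithStats(m)
    for i in range(1,k):
        if st[i,4]>8: P=W[n][(l==i)&(C[n]['range_z']>0)]; print(n,'cop',ce[i].round(1),st[i,4],np.median(P,0).round(4))
        if n=='top' and st[i,4]>150:
            r=cv2.minAreaRect(np.argwhere(l==i)[:,::-1].astype(np.float32)); print(r)
            P=P[P[:,2]>.08]
            from scipy.optimize import least_squares
            f=lambda q:np.hypot(P[:,0]-q[0]-q[1]*(P[:,1]-.21),P[:,2]-q[2])-q[3]
            print('cyl x,slope,z,r',least_squares(f,[.54,0,.075,.028],loss='soft_l1',f_scale=.001).x)
# -y flange face
V=C['scene']['img'].max(-1)<60; P=W['scene'][V]; P=P[(abs(P[:,0]-.543)<.036)&(abs(P[:,1]-.18)<.012)&(P[:,2]>.045)&(P[:,2]<.112)]
for _ in range(5):
    A=np.c_[P[:,0]-.54,P[:,2]-.075,np.ones(len(P))]; q=np.linalg.lstsq(A,P[:,1],rcond=None)[0]; r=P[:,1]-A@q; P=P[abs(r)<max(.002,2*r.std())]
print('face y=',q,len(P),r.std(),P.min(0),P.max(0))
o,d=ray(C['scene'],361.7,209.8); y=q[2]; s=(y-o[1])/d[1]; print('mouth on face',o+s*d)
E
python3 m2.py
```

```text
profile [215 215 215 215 216 170  97 107 108 102 102 190 215 215 216 215 215 215
 215 215 215 216]
top [396.84883721 285.8372093 ] [364 283  67   7 344] [[364.0, 286.6000061035156], [430.0, 285.20001220703125]]
scene [241.87387387 315.77252252] [218 285  49  62 444] [[264.3999938964844, 285.79998779296875], [219.5, 344.8999938964844]]
tri +y (array([ 0.42793767, -0.10893163,  0.0125274 ]), np.float64(0.0038862513732724467)) -y (array([ 0.43291578, -0.29022558,  0.00825664]), np.float64(0.0007750911602120645)) mid (array([ 0.42983269, -0.20109007,  0.00551255]), np.float64(0.0018419535622958632))
scene [array([ 0.4296, -0.1079,  0.013 ]), array([ 0.4358, -0.2923,  0.013 ]), array([ 0.4333, -0.2061,  0.013 ])]
top [array([ 0.4264, -0.1102,  0.013 ]), array([ 0.4319, -0.2896,  0.013 ]), array([ 0.4294, -0.1994,  0.013 ])]
scene gold [(array([349.6, 214.9]), np.int32(11), array([0.5052, 0.1964, 0.032 ])), (array([381.5, 221.2]), np.int32(12), array([0.5907, 0.2123, 0.032 ])), (array([381., 226.]), np.int32(13), array([0.5971, 0.1941, 0.032 ]))]
scene cop [369.8 197.8] 245 [0.5548 0.2129 0.0992]
scene cop [361.5 209.6] 34 [0.5383 0.1948 0.0651]
top gold [(array([246.8, 225.8]), np.int32(9), array([0.5891, 0.2111, 0.032 ])), (array([244.6, 259.5]), np.int32(19), array([0.4949, 0.2138, 0.032 ]))]
top cop [242.9 238.9] 382 [0.5357 0.2116 0.0996]
((243.0, 239.5), (21.0, 18.0), 90.0)
cyl x,slope,z,r [0.54209229 0.0155028  0.07652705 0.0280038 ]
face y= [-0.02904967 -0.0007704   0.181273  ] 293 0.0015040744464131825 [0.51109662 0.17747015 0.04541966] [0.57597642 0.18472938 0.11089949]
mouth on face [0.54552809 0.181273   0.07669078]
```

The measurements agree with each other:
- **Rod:** middle about (0.431, -0.200), height 0.0055–0.0125 against an expected 0.013. The view-to-view bias is about 3 mm. Length is 0.18, yaw 91.8°.
- **Bore:** centre about (0.543, 0.2115, 0.076), direction 88.3°.

I'll grasp the rod 55 mm from its middle, towards -y.

```bash
cat >> h.py <<'E'
def quat(th,k=0):  # tool down, closing line at angle th (deg) from world x
    p=np.radians((th+90)/2+90*k); return np.array([0,np.cos(p),np.sin(p),0])
E
python3 - <<'E'
from h import *
q0=get_joint_positions()
for k in(0,1):
    for P,th in(([.4327,-.255,.181],1.8),([.541,.01,.243],-1.7),([.541,.156,.243],-1.7)):
        print(k,inverse_kinematics(P,quat(th,k)))
E
```

```text
0 [-7.58644988e-01  2.39714582e-01  2.03730164e+00 -4.44089210e-16
  8.64576431e-01 -7.90060915e-01]
0 [-1.91147331e-01  2.02994973e-01  1.93375471e+00 -4.44089210e-16
  1.00484297e+00 -1.61476734e-01]
0 [ 7.93968067e-02  2.49253396e-01  1.87774319e+00 -4.44089210e-16
  1.01459607e+00  1.09067404e-01]
1 [-7.58644988e-01  2.39714582e-01  2.03730164e+00 -4.44089210e-16
  8.64576431e-01  2.35153174e+00]
1 None
1 None
```

Run:
```python
from h import *
import pickle
q=quat(1.8)
reach([.4327,-.255,.30],q); set_gripper(.045)
line_to([.4327,-.255,.20],v=.15)
print(line_to([.4327,-.255,.181],v=.04,threshold=8),get_tcp_pos(),get_contact_force())
set_gripper(0,80); print(get_gripper_width(),get_gripper_force())
line_to([.4327,-.255,.30],v=.15); print(get_gripper_width(),get_contact_force(),get_t())
for n in('scene','top'):
    c=cam(n); save(c,n+'1.png'); pickle.dump(c,open(n+'1.pkl','wb'))
```

```text
False [ 0.43267986 -0.25499656  0.18084628] [-0.21880474  0.2577156   0.42078398]
0.012838811572446124 78.2523787021637
0.012566394556267488 [-0.32517237  0.2309646  -1.98980816] 5.05
```

View pics/scene1.png

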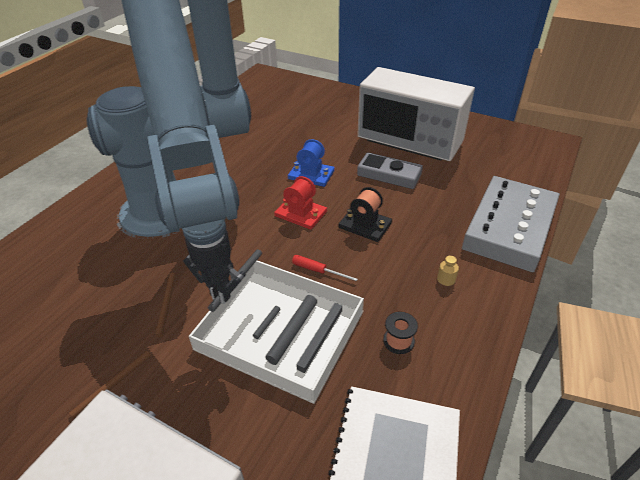

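View pics/top1.png

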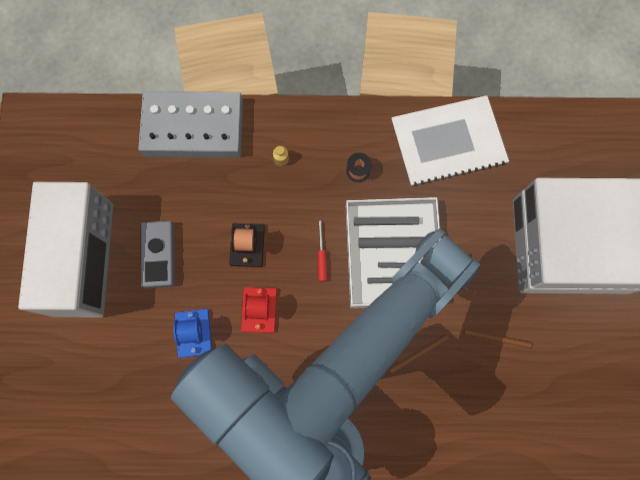

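The rod alone is lifted, in scene from about (213,307) to (260,252). The other three pieces are still in the crate. Next I'll move to the pre-insertion pose and measure the held rod's free end.

```bash
cat > pre.py <<'E'
from h import *
import pickle
# rod mid at M -> TCP 55 mm back along the bore, and 168 mm above
d=np.array([np.sin(np.radians(1.7)),np.cos(np.radians(1.7)),0])
B=np.array([.543,.2115,.0755])
def tcp(s,dx=0,dz=0): # s: rod-mid offset along bore from bore centre
    return B+d*(s-.055)+np.array([dx,0,.168+dz])
E
python3 - <<'E'
from pre import *
reach(tcp(-.15,dz=.06),quat(-1.7)); line_to(tcp(-.15),v=.1); print(get_tcp_pos(),get_gripper_width(),get_t())
C=[cam('scene'),cam('top')]; pickle.dump(C,open('c2.pkl','wb'))
a,b=C[0]['img'][150:300,270:420],C[1]['img'][190:340,200:350]
cv2.imwrite('pics/pre.png',cv2.resize(np.hstack([a,b])[:,:,::-1],(800,400),interpolation=cv2.INTER_CUBIC))
E
```

```text
[0.53724612 0.00636295 0.24396881] 0.01278321107664317 6.9917
```

View pics/pre.png

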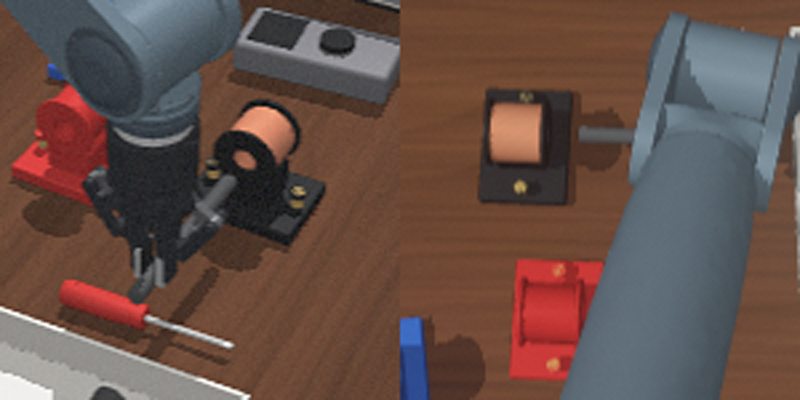

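The free end is at about top (267,240) and scene (357,217), pointing at the bore mouth at scene (361.5,209.6). I'll get the rod axis from its image edges and the depth in both views.

```bash
cat > rod.py <<'E'
from pre import *
from scipy.optimize import least_squares
def rodfit(C,s,dxe=0):
    M=B+d*s; 
    for n,c in zip(('scene','top'),C):
        W=cloud(c); P=W-M; t=P@d; r=np.linalg.norm(P-t[...,None]*d,axis=-1)
        lo=-.03 if n=='scene' else .045
        m=(c['range_z']>0)&(r<.02)&(t>lo)&(t<.1); l=W[m]
        f=lambda q:np.hypot(l[:,0]-q[0]-q[1]*(l[:,1]-M[1]-.06),l[:,2]-q[2]-q[3]*(l[:,1]-M[1]-.06))-.008
        q=least_squares(f,[M[0]+.06*d[0],d[0],M[2],0],loss='soft_l1',f_scale=.001).x
        print(n,m.sum(),'at +60mm x,slope,z,slope',q.round(4),'want',(M+.06*d).round(4),'tmax',np.sort(t[m])[-6:].round(4))
        # image edges: midline of rod mask on plane z=.0755
        uv=np.argwhere(m)[:,::-1]; 
        p=np.array([onz(c,u,v,B[2]) for u,v in uv]); k=np.polyfit(p[:,1]-M[1]-.06,p[:,0],1); print('   mask-midline x,slope',k[::-1].round(4))
E
python3 - <<'E'
from rod import *
rodfit(pickle.load(open('c2.pkl','rb')),-.15)
E
```

```text
scene 114 at +60mm x,slope,z,slope [ 0.5409  0.0231  0.074  -0.0112] want [0.5403 0.1215 0.0755] tmax [0.0851 0.0862 0.0863 0.0879 0.0885 0.0886]
   mask-midline x,slope [0.5412 0.065 ]
top 99 at +60mm x,slope,z,slope [ 0.5399  0.0631  0.0746 -0.0205] want [0.5403 0.1215 0.0755] tmax [0.0884 0.0888 0.089  0.089  0.0892 0.0895]
   mask-midline x,slope [0.5406 0.0365]
```

The rod lies within about 1 mm in x and droops about 1.5 mm, so I'll raise it 2 mm and insert with a force guard.

Run:
```python
from rod import *
line_to(tcp(-.15,.0005,.002),v=.05)
for s in(-.09,-.05,0.0005):
    hit=line_to(tcp(s,.0005,.002),v=.06,threshold=6); print(s,hit,get_tcp_pos()-tcp(s,.0005,.002),get_contact_force().round(2) if hasattr(get_contact_force(),'round') else get_contact_force(),get_moment())
    if hit: break
print(get_t(),get_gripper_width())
C=[cam('scene'),cam('top')]; pickle.dump(C,open('c3.pkl','wb'))
a,b=C[0]['img'][150:300,270:420],C[1]['img'][190:340,200:350]
cv2.imwrite('pics/ins.png',cv2.resize(np.hstack([a,b])[:,:,::-1],(800,400),interpolation=cv2.INTER_CUBIC))
```

```text
-0.09 False [ 4.56738180e-05 -2.51846098e-04  1.93908722e-07] [-0.3  -0.57 -2.5 ] [-0.17002415 -0.0301642  -0.01062461]
-0.05 False [ 7.07719580e-06  2.46266077e-05 -2.18875944e-05] [ 0.35 -0.2  -2.33] [-0.11538763  0.05219181 -0.0447402 ]
0.0005 False [ 1.08052888e-05 -1.48723983e-04 -2.14922652e-05] [-0.49  0.54 -2.17] [-0.18482596  0.05232336  0.05434931]
10.3 0.012862247122625802
```

View pics/ins.png

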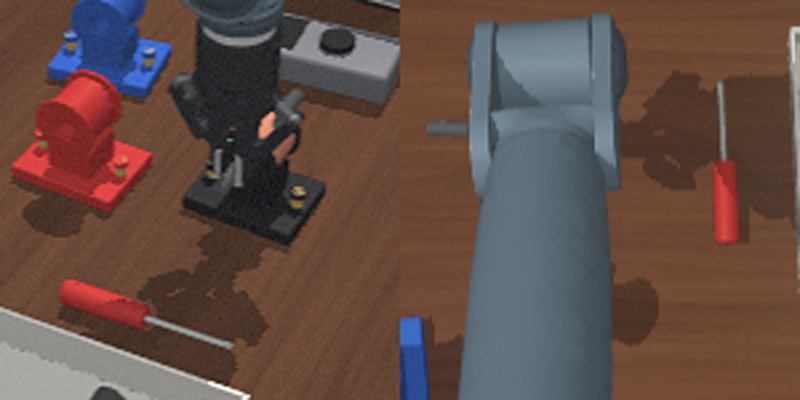

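The rod passed through without contact; its far end shows at top (210,238) and scene (379,186). I'll lower it gently onto the bore, release, retreat and check.

Run:
```python
from rod import *
print(line_to(tcp(.0005,.0005,-.005),v=.015,threshold=2.5),get_tcp_pos()-tcp(0.0005,.0005,0),get_contact_force())
set_gripper(.04); wait(.3)
line_to(tcp(0,.0005,.12),v=.12)
reach([.45,-.25,.40],quat(1.8)); wait(.5); print(get_t(),get_gripper_width())
C=[cam('scene'),cam('top')]; pickle.dump(C,open('c4.pkl','wb'))
a,b=C[0]['img'][150:300,270:420],C[1]['img'][190:340,200:350]
cv2.imwrite('pics/end.png',cv2.resize(np.hstack([a,b])[:,:,::-1],(800,400),interpolation=cv2.INTER_CUBIC))
for n,c in zip('st',C):
    W=cloud(c); P=W-B-[0,0,-.004]; t=P@d; r=np.linalg.norm(P-t[...,None]*d,axis=-1); m=(c['range_z']>0)&(r<.015)&(abs(t)>.036)
    print(n,np.sort(t[m])[[0,1,2,3,-4,-3,-2,-1]].round(4),np.median(W[m&(t<0)],0),np.median(W[m&(t>0)],0))
```

```text
True [ 5.81859142e-05 -1.77300408e-04 -4.38801527e-03] [-0.34326432  0.04956952  3.00701897]
14.75 0.03982407621982494
s [-0.0928 -0.0921 -0.0919 -0.0918  1.3215  1.3218  1.3234  1.325 ] [0.54383852 0.14327912 0.07593331] [0.55527621 0.57807132 0.07472559]
t [-0.743  -0.7412 -0.7409 -0.7407  0.3767  0.3771  0.3772  0.3786] [0.53638051 0.14009116 0.07703888] [0.5438401  0.28119018 0.07675472]
```

View pics/end.png

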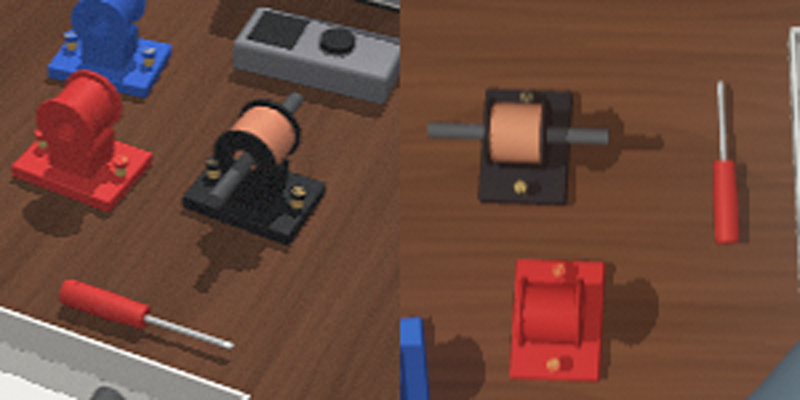

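The rod lies through the bore. In the picture its ends are at 427 and 608 (midpoint 517.5), against a coil midpoint of about 517.5, so it sticks out equally. Nothing else has moved.

```bash
python3 -c "
from station import *
print(sign_off())"
```

```text
the job is handed in; nothing more can be done
None
```

The slim iron rod lies in the copper coil, released and centred to within what the camera can measure, with the other pieces and bench items left in place; the job was handed in at about 15 s.

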